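# Hang the sanding caddy on the bench rack and lock it

## Robot

A 6-joint arm with a two-finger parallel gripper is mounted at the origin on the work surface; the furniture and walls round the work are solid. World frame = base frame: x ahead of the robot, y to its left, z up, the work surface at z = 0. Lengths are in m, angles in rad, forces in N, time in s.
With the tool pointing down it reaches from about 0.35 to 0.85 m from the base axis. Payload 8.1 kg.
Tool frame: the origin (TCP) lies midway between the tips of the shut fingers; the grasp point (between the pads) lies 19 mm behind it (robot.grip_point_offset is the distance from the TCP to the grasp point, in m); z points along the fingers, y is the line along which they close (so a half turn about z gives the same grasp; the last joint's range is limited). The gripper opens to 93 mm and grips with 3 to 60 N. Pads are 15 mm wide; open, the fingers measure 128 mm over their backs; the gripper's body (75 mm by 188 mm) begins 65 mm behind the grasp point.
Start: joints at [1.213, 0.13, 1.488, -0, 1.523, -0.085], TCP at [0.162, 0.578, 0.219] pointing down, gripper open.
Joint ranges: [-2.96, 2.96], [-0.89, 2.26], [0.02, 2.5], [-1.34, 4.48], [0, 2.73], [-2.66, 2.66]. Speed limits (rad/s): [2.39, 2.39, 2.79, 3.14, 3.14, 3.14].

## Interface

Orientations are given as a rotation vector (axis times angle).
In Python, from plant import robot, read_camera, job gives the robot as it stands.
- The arm moves only by the shell command python3 -m inch 'ROWS' [FORCE]. ROWS is JSON, one flat list of numbers, 5 for each row, row after row: the shift along the world's x, y, z in mm, then the turn about the world's z in degrees, then the opening in per cent of the stroke, from 0 (shut) to 100 (fully open). In form: [dx, dy, dz, yaw, hand, dx, dy, dz, yaw, hand, ...]. A call has 1 to 10 rows; each row is the pose to reach, as a shift and turn from the pose commanded when the call began; what a row does not reach only later rows make up. A row lasts 1/12 s, in which the tool goes at most 41.7 mm and 7.16 degrees, less where a joint would pass 70% of its speed; a pose out of reach is approached as far as the arm can. A call with a gripper value outside its range is refused whole. The fingers move at their own pace and stop on an object; FORCE is the grip in N (left out, the last holds). Time passes only in rows, so rows that repeat a pose let the fingers close. It gives the time, the measured TCP pose, the force, the opening and the grip force at its end, in the units of the state.
- robot.read_state(): the state, without advancing time (a new reading comes with each control period).
- read_camera(name): name is "scene" or "side" or "wrist"; returns a dict with "image" (480x640x3 uint8, blue, green, red), "K" (3x3 intrinsics, pixels), "extrinsics" (4x4, takes a point from world to camera coordinates); the wrist camera has in their place "mount" (4x4, takes a point from camera to tool coordinates, whose origin is the TCP and whose axes are the flange's). Camera axes: x right, y down, z forward; pixel columns grow to the right and rows downward; lengths in m; the calibration is good to about 2 mm. A picture is of the moment at which its call begins: read the wrist's pose just before it. There is no depth.
- job.close_job(): hands the job in; it is judged then, once.
The state is a dict: "t": time; "q": joint angles; "dq": joint speeds; "joint_torque": joint torques, N m; "tool_pos": TCP position; "orientation": TCP orientation; "force": force on the tool from outside, world axes, zero at the start; "wrist_torque": the same for the moment, N m; "opening": finger opening in m; "gripper_force": force on a finger pad.
Only numpy, scipy, OpenCV 4.12 (cv2) and the standard library are available. Lean on these libraries where they do the work, as an engineer would, in place of code of your own. Each camera call takes 0.05 s, during which the arm holds its last target. There are 200 camera calls.

## Task

Hang the plywood caddy on the bench rack: with its bottom still leaning out towards you hook its steel lip over the rack's steel rail, then swing the bottom in so that the foot tucks under the wooden batten and the caddy hangs flat, centred on the rail. Then turn the keeper down onto its stop, across the caddy's ear, so that it cannot swing out again. Do not disturb the sanding block and the tape roll.

Things in the scene. Friction and masses are not known exactly. Their poses are not given: they have to be found in the camera images.
- caddy: Loose open plywood box, 0.38 kg, on a wide back panel, standing upright on the bench. Origin: bottom middle of the panel's rear face; x to the rear, z up. Panel 9 mm thick (x -9..0), 180 wide, 110 high: its bare ends left and right of the box are the ears. Box 88 wide outside, sides 78 high and 7 thick, closed floor. Hung flat, its origin is at (-40, 0, 45) mm in the rack frame.
- caddy_lip (a point): Middle of the lower edge of the caddy's lip, caddy frame (18, 0, 96) mm. The steel hook on the panel's top: a flat top, z 110..114, x -9..20, and the lip hanging from its rear edge, x 16..20, z 96..110; 150 wide. So the slot between panel and lip is 16 wide and 14 deep, open below.
- caddy_foot (a point): Middle of the rear edge of the caddy's steel foot strip, caddy frame (14, 0, 2) mm. The foot sticks out 14 mm behind the panel at the bottom, z 0..4, 120 wide.
- caddy_front (a point): Middle of the top edge of the caddy's front wall, caddy frame (-77, 0, 71) mm. The wall is 9 mm thick, 70 long up its slope, and leans out 8 deg: from this edge it runs down and rearward along (0.14, 0, -0.99). At least 50 mm free behind it, so it can be gripped with one finger inside and one outside.
- rack: Fixed plywood bench rack, 280 wide, 194 high. Origin on the bench under the middle of the board's front face; -x points out of its front, z up. Across the board run a steel rail (above) and a wooden batten (below). Two runners, 22 high, lie at y = +-128. A hung caddy's underside is 45 mm above the bench.
- rail_mid (a point): Middle of the top edge of the steel rail, rack frame (-27, 0, 155) mm, axes as the rack's. A flat bar 6 mm thick, x -30..-24, z 127..155, y -132..132, on spacers outside y = +-106, so 24 mm is open behind it for the lip. Hung flat, the hook's top rests on the rail and the lip is against its back.
- batten_mid (a point): Middle of the front of the wooden batten, rack frame (-40, 0, 64) mm: x -40..0, z 54..74, y -100..100. It bars the foot of an upright caddy let straight down; the foot has to swing in beneath it. Hung flat, the panel is against this front and the foot 5 mm below the batten.
- keeper (a joint): Turn-button of flat steel at the left (+y) end of the rack. 0 = closed: level on its stop, pointing to the rack's middle, 4 mm in front of the hung caddy's left ear. About 1.57 = upright (open), more = leaning away to +y; range 0..2.2 rad. It stays where it is left (about 1.5 N at the knob moves it). The arm, 16 wide, reaches 52 mm from the pivot.
- keeper_pivot (a point): Pivot of the keeper, rack frame (-57, 115, 105) mm, on a dowel post 22 mm thick; it turns about the rack's x axis.
- keeper_knob (a point): Middle of the wooden knob of the keeper: a round peg 12 mm thick, 44 long, pointing out of the rack's front (-x), 36 mm from the pivot. At keeper angle a it is at (-85, 115 - 36 cos a, 105 + 36 sin a) mm in the rack frame. It can be pinched from above, turning between the fingers, or pushed.
- sand_block_1: Bystander: black rubber sanding block, 66x87x35 mm; origin under its middle.
- tape_roll: Bystander: roll of masking tape lying flat, 112 mm across, 48 mm high; origin under its middle.

How it is judged:
By the outcome, as a careful person would: the job done as asked, in the order asked, and still so for the second after the job is handed in, with the robot touching nothing.
It also fails if it takes over 54 s, if anything falls off the work surface, if the arm or the gripper's body presses on something with over 40 N, if the wrist force passes 120 N, or if a joint passes its speed limit or range.

## Working session

There is one attempt and no reset: what is moved stays moved. The work goes in short steps, Python scripts to look and compute and a shell command to move; the robot and the scene stay as the last step left them, time stands still between calls to the robot, and variables do not carry over. Pictures are saved under pics/ and viewed, at most 10 in all, crops included, and the job is handed in when it is done.

```bash
ls; mkdir -p pics; python3 - <<'E'
from plant import robot, read_camera
import cv2,numpy as np
s=robot.read_state();print(s)
for n in("scene","side"):
    c=read_camera(n);cv2.imwrite(f"pics/{n}0.png",c["image"]);print(n,c["K"].tolist(),np.round(c["extrinsics"],4).tolist())
c=read_camera("wrist");cv2.imwrite("pics/wrist0.png",c["image"]);print(c["K"].tolist(),np.round(c["mount"],4).tolist())
E
```

```text
pics
{'t': 0.0, 'q': array([ 1.21260540e+00,  1.31156942e-01,  1.48926528e+00, -2.25884839e-05,
        1.52298341e+00, -8.54129360e-02]), 'dq': array([-0.00190643, -0.00017812, -0.00116629,  0.00059277,  0.00042079,
        0.00159317]), 'joint_torque': array([ 8.94299192e-04, -5.59839928e+01, -4.91758704e+01,  7.68381846e-02,
        3.53535824e-02, -1.88635508e-04]), 'tool_pos': array([0.16144176, 0.57729086, 0.21759765]), 'orientation': array([-4.27098367e-01, -3.11204372e+00,  2.78551518e-03]), 'force': array([ 0.22213619, -0.67565423, -0.17822316]), 'wrist_torque': array([ 0.00113475,  0.02231578, -0.0046734 ]), 'gripper_force': 0.0, 'opening': 0.09284423222161385}
scene [[586.5146648798236, 0.0, 315.1636426941474], [0.0, 586.5146648798236, 237.2617927311968], [0.0, 0.0, 1.0]] [[0.858, -0.5135, -0.0144, -0.4519], [-0.3784, -0.6127, -0.6939, 0.2237], [0.3475, 0.6008, -0.72, 1.1011], [0.0, 0.0, 0.0, 1.0]]
side [[500.3730439022865, 0.0, 321.1401905284277], [0.0, 500.3730439022865, 234.19577622372782], [0.0, 0.0, 1.0]] [[-0.9644, -0.2642, -0.0061, 0.4231], [-0.1567, 0.5904, -0.7918, 0.2203], [0.2128, -0.7627, -0.6108, 0.7728], [0.0, 0.0, 0.0, 1.0]]
[[382.3163394567681, 0.0, 324.58772854959756], [0.0, 382.3163394567681, 244.72981464336755], [0.0, 0.0, 1.0]] [[0.0012, -0.965, -0.2623, 0.0734], [1.0, 0.0011, 0.0002, 0.0005], [0.0001, -0.2623, 0.965, -0.1657], [0.0, 0.0, 0.0, 1.0]]
```

View pics/scene0.png

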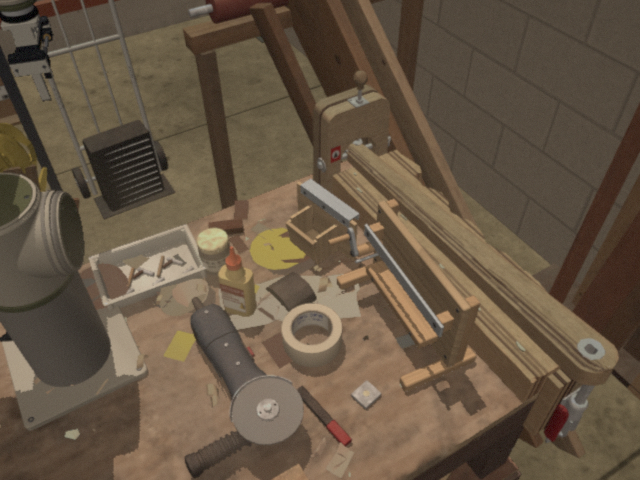

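View pics/side0.png

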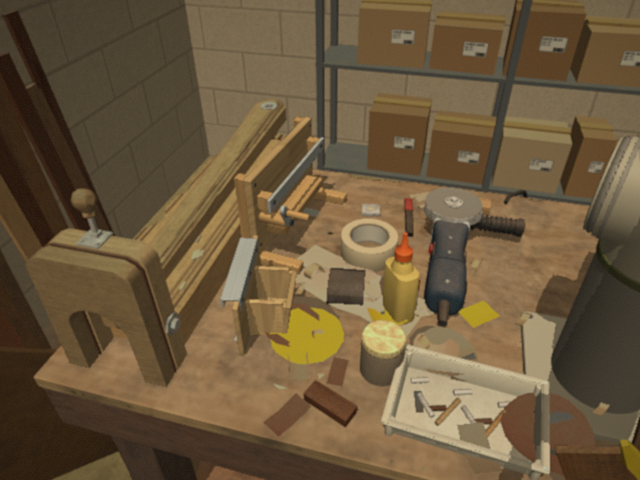

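The rack stands on the right, with its rail running through about (370,230)–(440,330) in scene. The caddy sits at the rack's left end, with its hook at about (328,203), and the tape roll is at (312,335). I'll enlarge both views.

```bash
python3 - <<'E'
import cv2,numpy as np
a=cv2.imread("pics/scene0.png")[170:400,270:485];b=cv2.imread("pics/side0.png")[110:360,190:400]
a=cv2.resize(a,(400,428),interpolation=3);a=cv2.resize(cv2.imread("pics/scene0.png")[170:400,280:480],None,fx=2,fy=2,interpolation=2)
b=cv2.resize(b[:,:200],None,fx=2,fy=2,interpolation=2)
o=np.zeros((500,800,3),np.uint8);o[:460,:400]=a;o[:500,400:]=b
o=np.clip(o*1.5,0,255).astype(np.uint8);cv2.imwrite("pics/crop0.png",o)
E
```

```text
(no output)
```

View pics/crop0.png

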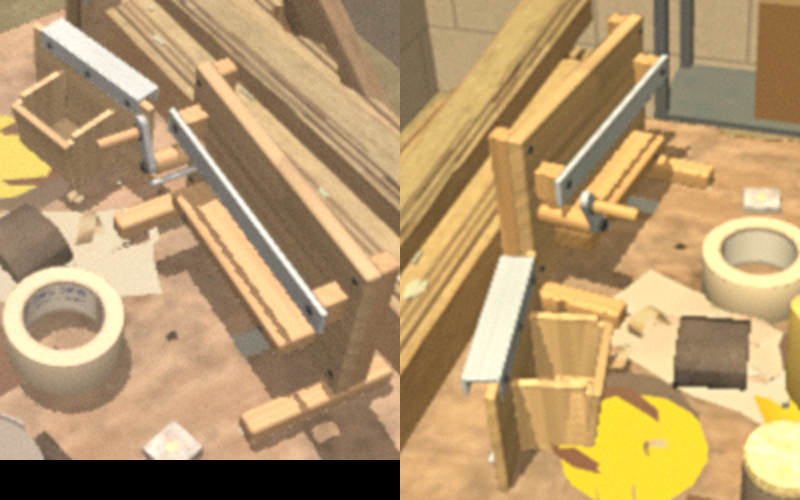

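The crop shows the rail, batten, keeper (upright, knob at crop (120,137)), and the caddy's hook plate in both views. I'll measure the corners by ray casting and triangulation.

```bash
cat > h.py <<'E'
import numpy as np,cv2
K={'c':np.array([[586.5147,0,315.1636],[0,586.5147,237.2618],[0,0,1]]),'s':np.array([[500.373,0,321.1402],[0,500.373,234.1958],[0,0,1]])}
E={'c':np.array([[0.858,-0.5135,-0.0144,-0.4519],[-0.3784,-0.6127,-0.6939,0.2237],[0.3475,0.6008,-0.72,1.1011]]),
's':np.array([[-0.9644,-0.2642,-0.0061,0.4231],[-0.1567,0.5904,-0.7918,0.2203],[0.2128,-0.7627,-0.6108,0.7728]])}
def ray(n,p):
    R,t=E[n][:,:3],E[n][:,3]; return -R.T@t, R.T@np.linalg.inv(K[n])@[p[0],p[1],1]
def plane(n,p,z):
    C,d=ray(n,p); return C+d*(z-C[2])/d[2]
def tri(pc,ps):
    P=[K[n]@E[n] for n in'cs'];X=cv2.triangulatePoints(P[0],P[1],np.float64(pc),np.float64(ps))[:,0];X=X[:3]/X[3]
    return X
def proj(n,X):
    v=K[n]@(E[n][:,:3]@X+E[n][:,3]);return v[:2]/v[2]
E
python3 - <<'E'
from h import *
np.set_printoptions(precision=4,suppress=True)
cc=lambda x,y:(280+x/2,170+y/2)
ss=lambda x,y:(190+(x-400)/2,110+y/2)
print('rail c',plane('c',cc(171,108),.155),plane('c',cc(327,313),.155))
print('rail s',plane('s',ss(556,178),.155),plane('s',ss(666,57),.155))
print('tri',tri(cc(171,108),ss(556,178)),tri(cc(327,313),ss(666,57)))
for p in[(38,25),(60,17),(139,103),(157,91)]:print('hook c',plane('c',cc(*p),.114))
for p in[(500,257),(536,257),(463,380),(500,380)]:print('hook s',plane('s',ss(*p),.114))
E
```

```text
rail c [ 0.5687 -0.1205  0.155 ] [ 0.5431 -0.3814  0.155 ]
rail s [ 0.5688 -0.1205  0.155 ] [ 0.5353 -0.3716  0.155 ]
tri [ 0.5688 -0.1204  0.155 ] [ 0.5414 -0.3808  0.1521]
hook c [0.5437 0.0929 0.114 ]
hook c [0.5705 0.0918 0.114 ]
hook c [ 0.5704 -0.0645  0.114 ]
hook c [ 0.5955 -0.0596  0.114 ]
hook s [ 0.5973 -0.0491  0.114 ]
hook s [ 0.5671 -0.0571  0.114 ]
hook s [0.5662 0.097  0.114 ]
hook s [0.5393 0.0898 0.114 ]
```

```bash
python3 -c "
from h import *
for n,p,z in[('c',(292,288),.035),('s',(346,283),.035),('c',(312,328),.048),('s',(369,240),.048),('c',(233,250),.15),('s',(404,245),.15)]:print(n,plane(n,p,z))
print('bottle',tri((233,250),(404,240)))"
python3 -m inch '[327,-575,50,-64,100, 327,-575,50,-64,100, 327,-575,50,-64,100, 327,-575,50,-64,100, 327,-575,50,-64,100, 327,-575,50,-64,100, 327,-575,50,-64,100, 327,-575,50,-64,100, 327,-575,50,-64,100, 327,-575,50,-64,100]'
```

```text
c [ 0.41640894 -0.09585821  0.035     ]
s [ 0.41156268 -0.06958945  0.035     ]
c [ 0.39684189 -0.20701418  0.048     ]
s [ 0.39310959 -0.18540972  0.048     ]
c [ 0.32630327 -0.04451661  0.15      ]
s [ 0.31755641 -0.05867424  0.15      ]
bottle [ 0.32067554 -0.05606331  0.16261986]
t: 0.98
tool_pos: [0.3674, 0.2148, 0.2502]
orientation: [2.021, 2.405, 0.001]
force: [0.2, 0.5, 0.3]
opening: 0.093
gripper_force: 0.0
```

```bash
python3 -m inch '[121,-212,-20,0,45, 121,-212,-20,0,45, 121,-212,-20,0,45, 121,-212,-50,0,45, 121,-212,-60,0,45, 121,-212,-60,0,45, 121,-212,-60,0,45, 121,-212,-60,0,45, 121,-212,-60,0,45]'; python3 - <<'E'
from plant import robot, read_camera
import cv2,numpy as np
s=robot.read_state();print(s['tool_pos'],s['orientation'])
c=read_camera("wrist");cv2.imwrite("pics/wrist1.png",np.clip(c["image"]*1.4,0,255).astype(np.uint8))
E
```

```text
t: 1.73
tool_pos: [0.4876, 0.0049, 0.1898]
orientation: [-2.012, -2.411, 0.0]
force: [-0.5, 0.9, 0.2]
opening: 0.0426
gripper_force: 0.0
[0.48759687 0.00485218 0.18978229] [-2.01209371e+00 -2.41085037e+00  4.86128650e-04]
```

View pics/wrist1.png

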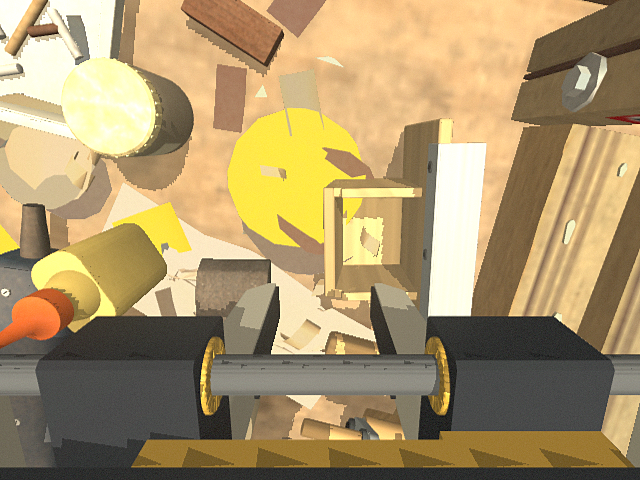

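The wrist view shows the caddy's front wall top at about columns 324–336, rows 187–298. The hook plate spans columns 430–485 from row 143 down.

```bash
cat >> h.py <<'E'
from scipy.spatial.transform import Rotation as Ro
Kw=np.array([[382.3163,0,324.5877],[0,382.3163,244.7298],[0,0,1]])
M=np.array([[0.0012,-0.965,-0.2623,0.0734],[1,0.0011,0.0002,0.0005],[0.0001,-0.2623,0.965,-0.1657]])
def wplane(pos,rv,p,z):
    R=Ro.from_rotvec(rv).as_matrix();C=R@M[:,3]+pos;d=R@M[:,:3]@np.linalg.inv(Kw)@[p[0],p[1],1]
    return C+d*(z-C[2])/d[2]
def wproj(pos,rv,X):
    R=Ro.from_rotvec(rv).as_matrix();v=Kw@(M[:,:3].T@(R.T@(np.array(X)-pos)-M[:,3]));return v[:2]/v[2]
E
python3 - <<'E'
from h import *
np.set_printoptions(precision=4,suppress=True)
pos,rv=np.array([.4876,.00485,.18978]),np.array([-2.0121,-2.4109,0])
im=cv2.imread("pics/wrist1.png")
for p,z in[((324,187),.071),((336,187),.071),((324,294),.071),((336,294),.071),((430,143),.114),((485,143),.114),((427,300),.114),((472,300),.114)]:print(p,wplane(pos,rv,p,z))
th=np.radians(10);O=np.array([.564,.016,0])
W=lambda X:O+Ro.from_euler('z',th).apply(X)
for X in[(-.0815,.044,.071),(-.0725,.044,.071),(-.0815,-.044,.071),(-.009,.075,.114),(.02,.075,.114),(-.009,0,.114),(.02,0,.114)]:print(X,wproj(pos,rv,W(np.array(X))))
E
```

```text
(324, 187) [0.4803 0.0447 0.071 ]
(336, 187) [0.4891 0.0463 0.071 ]
(324, 294) [ 0.4956 -0.039   0.071 ]
(336, 294) [ 0.505  -0.0373  0.071 ]
(430, 143) [0.5384 0.0875 0.114 ]
(485, 143) [0.5714 0.0936 0.114 ]
(427, 300) [ 0.5623 -0.0131  0.114 ]
(472, 300) [ 0.5924 -0.0076  0.114 ]
(-0.0815, 0.044, 0.071) [318.4954 185.3225]
(-0.0725, 0.044, 0.071) [330.6575 185.4024]
(-0.0815, -0.044, 0.071) [318.2372 295.9498]
(-0.009, 0.075, 0.114) [436.242  142.8568]
(0.02, 0.075, 0.114) [483.7388 143.1729]
(-0.009, 0, 0.114) [426.8539 260.1679]
(0.02, 0, 0.114) [470.6722 260.4496]
```

```bash
python3 -m inch '[7,-1,-40,0,45, 7,-1,-80,0,45, 7,-1,-120,0,45, 7,-1,-152,0,45, 7,-1,-154,0,45, 7,-1,-154,0,0, 7,-1,-154,0,0, 7,-1,-154,0,0, 7,-1,-154,0,0, 7,-1,-154,0,0]' 20; python3 -m inch '[0,0,0,0,0, 0,0,0,0,0, 0,0,0,0,0, 0,0,10,0,0, 0,0,25,0,0, 0,0,60,0,0, 0,0,90,0,0, 0,0,90,0,0]' 20; python3 - <<'E'
from plant import robot, read_camera
import cv2,numpy as np
s=robot.read_state();print(s['tool_pos'],s['orientation'])
o=np.hstack([cv2.resize(read_camera(n)["image"][y:y+250,x:x+200],None,fx=2,fy=2) for n,x,y in(("scene",250,90),("side",180,80))])
cv2.imwrite("pics/grip.png",np.clip(o*1.4,0,255).astype(np.uint8))
E
```

```text
t: 2.62
tool_pos: [0.4954, 0.0036, 0.0377]
orientation: [2.011, 2.413, 0.0]
force: [-5.1, -0.6, 5.0]
opening: 0.0133
gripper_force: 4.9
t: 3.28
tool_pos: [0.4989, 0.0033, 0.1333]
orientation: [2.006, 2.407, 0.009]
force: [2.3, 0.6, -2.6]
opening: 0.0087
gripper_force: 20.0
[0.49890797 0.00327368 0.13332784] [2.00641831 2.40669117 0.00880295]
```

View pics/grip.png

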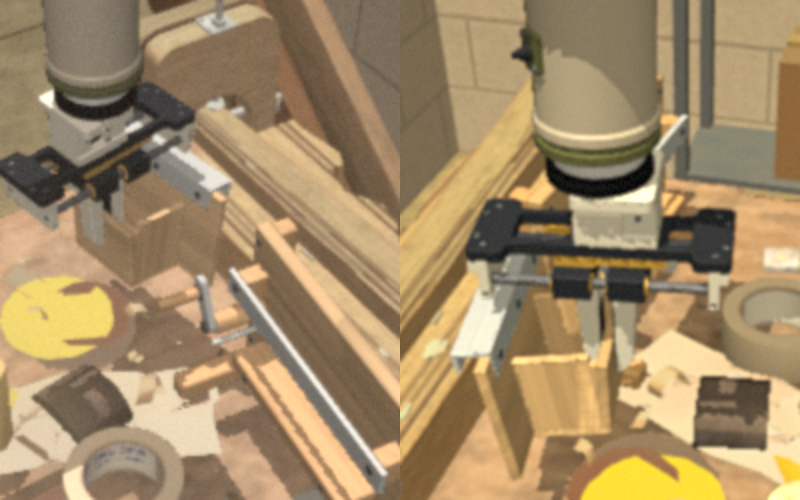

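```bash
python3 -m inch '[-20,0,35,0,0, -45,0,70,0,0, -72,-20,80,0,0, -72,-60,80,-5,0, -72,-100,80,-11,0, -72,-140,80,-15.6,0, -72,-180,80,-15.6,0, -72,-215,80,-15.6,0, -72,-241,80,-15.6,0, -72,-241,80,-15.6,0]'; python3 -m inch '[0,0,-20,0,0, 0,0,-50,0,0, 0,0,-50,0,0, 0,0,-50,0,0]'; python3 - <<'E'
from plant import robot, read_camera
import cv2,numpy as np
s=robot.read_state();print(s['tool_pos'],s['orientation'],s['force'])
for n in("scene","side","wrist"): cv2.imwrite(f"pics/{n}2.png",read_camera(n)["image"])
a=cv2.imread("pics/scene2.png")[150:400,290:490];b=cv2.imread("pics/side2.png")[40:290,200:400]
o=np.hstack([cv2.resize(i,None,fx=2,fy=2,interpolation=2) for i in(a,b)])
cv2.imwrite("pics/hover.png",np.clip(o*1.4,0,255).astype(np.uint8))
E
```

```text
t: 4.22
tool_pos: [0.421, -0.2412, 0.2031]
orientation: [-2.323, -2.111, 0.005]
force: [0.6, 3.0, -3.2]
opening: 0.0089
gripper_force: 20.2
t: 4.55
tool_pos: [0.4204, -0.2354, 0.1524]
orientation: [-2.314, -2.112, 0.003]
force: [0.1, 0.3, -4.7]
opening: 0.0088
gripper_force: 20.0
[ 0.42043122 -0.23536628  0.15240252] [-2.31440851 -2.11229856  0.00284202] [ 0.14449175  0.32151825 -4.70340071]
```

View pics/hover.png

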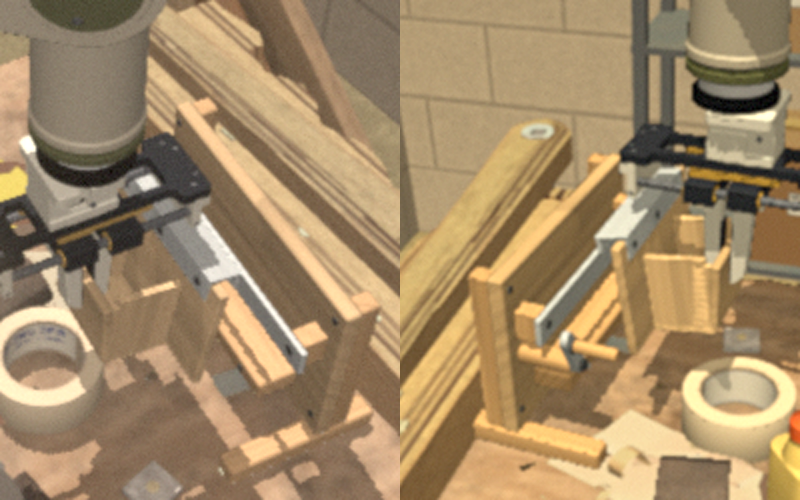

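View pics/wrist2.png

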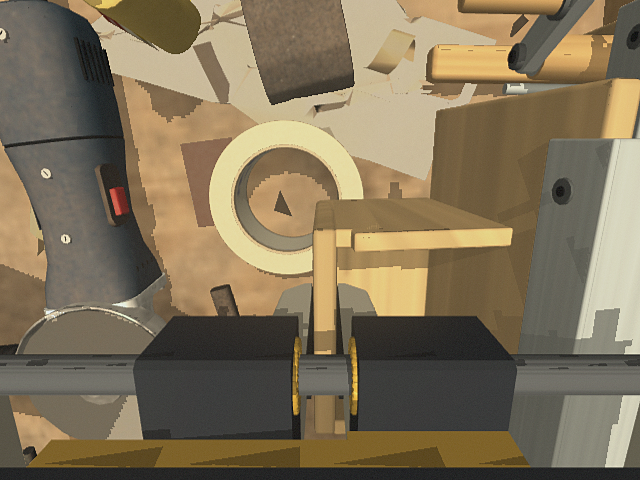

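The hover view shows the caddy hanging with its bottom out in front of the rail: hook's left rear corner at side-crop (597,243), panel foot corner at scene-crop (195,378). The keeper stands upright. I'll fit the held pose from these corners.

```bash
python3 - <<'E'
from h import *
from scipy.optimize import least_squares
np.set_printoptions(precision=2,suppress=True)
pos,rv=np.array([.42043,-.23537,.1524]),np.array([-2.3144,-2.1123,.0028])
cc=lambda x,y:(290+x/2,150+y/2)
ss=lambda x,y:(200+(x-400)/2,40+y/2)
obs=[('w',(550,140),(-9,75,114)),('w',(314,201),(-81.5,44,70.4)),('w',(512,229),(-9,44-7,78)),('s',ss(597,243),(20,75,114)),('s',ss(613,246),(0,90,110)),('s',ss(632,348),(-9,90,0)),
('c',cc(195,379),(-9,-90,0)),('c',cc(243,266),(20,-75,114)),('c',cc(206,294),(-9,-75,114)),('c',cc(103,365),(-67,-44,0))]
def f(p,full=0):
    R=Ro.from_euler('z',p[4]).as_matrix()@Ro.from_euler('y',p[3]).as_matrix();r=[]
    for n,u,X in obs:
        W=p[:3]+R@np.array(X)/1000
        v=wproj(pos,rv,W) if n=='w' else proj(n,W)
        r+=list(v-u)
    return np.array(r)
s=least_squares(f,[.5,-.24,.1,.14,-.09],loss='soft_l1');p=s.x
print(p[:3]*1000,np.degrees(p[3:]));print(f(p).reshape(-1,2))
R=Ro.from_euler('z',p[4]).as_matrix()@Ro.from_euler('y',p[3]).as_matrix()
for X in[(16,0,96),(14,0,4),(-77,0,71)]:print(X,p[:3]*1000+R@np.array(X))
E
```

```text
[ 503.97 -240.76   95.1 ] [-6.06 -6.31]
[[  3.93 -15.66]
 [  0.06   1.8 ]
 [-17.61   1.28]
 [  2.48   0.91]
 [  1.43   8.5 ]
 [ -8.07   8.38]
 [  4.83   0.85]
 [ -8.81   4.95]
 [ -6.29  -1.77]
 [  8.46   1.57]]
(16, 0, 96) [ 509.72 -241.4   192.25]
(14, 0, 4) [ 517.39 -242.25  100.56]
(-77, 0, 71) [ 420.42 -231.53  157.58]
```

```bash
python3 - <<'E'
from h import *
pos=np.array([.42043,-.23537,.1524]);rv=np.array([-2.3144,-2.1123,.0028])
X=[(-9,75,114),(20,75,114),(20,75,96),(-9,90,110),(0,90,110),(-9,90,0),(0,90,0),(-81.5,44,70.4),(-9,-90,0),(0,-90,0),(20,-75,114),(-9,-75,114),(-9,-90,110),(-9,44,78)]
im={n:cv2.imread(f"pics/{m}2.png") for n,m in(('c','scene'),('s','side'),('w','wrist'))}
im={n:cv2.resize(np.clip(i*1.4,0,255).astype(np.uint8),None,fx=4 if n!='w' else 2,fy=4 if n!='w' else 2,interpolation=2) for n,i in im.items()}
R=(Ro.from_euler('z',-5.3,degrees=True)*Ro.from_euler('y',8,degrees=True)).as_matrix()
for h,col in((.033,(0,0,255)),(.045,(255,0,0))):
    E0=pos+[0,0,h]+Ro.from_euler('z',-5.3,degrees=True).apply([0,0,0]);O=E0-R@np.array([-.077,0,.071])
    for x in X:
        W=O+R@np.array(x)/1000
        for n in'csw':
            k=4 if n!='w' else 2
            v=(wproj(pos,rv,W) if n=='w' else proj(n,W))*k+k/2
            cv2.circle(im[n],(int(v[0]),int(v[1])),3,col,-1)
o=np.zeros((600,800,3),np.uint8)
o[:,:280]=im['s'][540:1140-0,1180:1460][:600]
o[:,280:600]=im['c'][960:1560,1420:1740]
o[:600,600:]=im['w'][240:840,1080:1280]
cv2.imwrite("pics/zoom.png",o)
E
```

```text
(no output)
```

View pics/zoom.png

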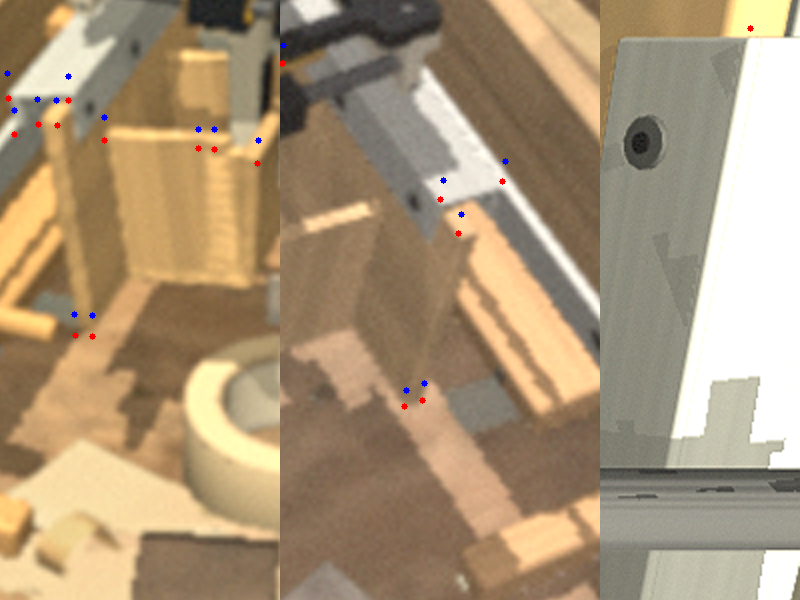

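```bash
python3 - <<'E'
from h import *
from scipy.optimize import least_squares
np.set_printoptions(precision=2,suppress=True)
pos,rv=np.array([.42043,-.23537,.1524]),np.array([-2.3144,-2.1123,.0028])
ss=lambda x,y:((x+1180)/4-.5,(y+540)/4-.5)
cc=lambda x,y:((x+1140)/4-.5,(y+960)/4-.5)
ww=lambda x,y:((x+480)/2-.5,(y+240)/2-.5)
obs=[('w',ww(748,38),(-9,75,114)),('w',(314,201),(-81.5,44,70.4)),('s',ss(14,97),(20,75,114)),('s',ss(78,317),(0,90,0)),('s',ss(97,318),(-9,90,0)),
('c',cc(404,403),(-9,-90,0)),('c',cc(420,400),(0,-90,0)),('c',cc(438,203),(-9,-75,114)),('c',cc(500,186),(20,-75,114))]
def f(p):
    R=Ro.from_euler('z',p[4]).as_matrix()@Ro.from_euler('y',p[3]).as_matrix();r=[]
    for n,u,X in obs:
        W=p[:3]+R@np.array(X)/1000
        r+=list((wproj(pos,rv,W) if n=='w' else proj(n,W))-u)
    return np.array(r)
s=least_squares(f,[.5,-.24,.1,.14,-.09]);p=s.x
print(p[:3]*1000,np.degrees(p[3:]));print(f(p).reshape(-1,2).tolist())
R=Ro.from_euler('z',p[4]).as_matrix()@Ro.from_euler('y',p[3]).as_matrix()
for X in[(16,0,96),(14,0,4),(-77,0,71)]:print(X,p[:3]*1000+R@np.array(X))
# rail corners/ rack from first views
Rk=Ro.from_euler('z',-5.6,degrees=True);o=np.array([.556,-.251,0])-Rk.apply([-.027,0,0])
for X in[(16,0,96),(14,0,4)]:print('rack',Rk.inv().apply(p[:3]+R@np.array(X)/1000-o)*1000)
cr=lambda x,y:(280+x/2,170+y/2)
sr=lambda x,y:(190+(x-400)/2,110+y/2)
print(Rk.inv().apply(plane('c',cr(181,195),.074)-o)*1000,Rk.inv().apply(plane('c',cr(280,347),.074)-o)*1000,'batten')
for X in[(-30,132,155),(-24,132,155),(-30,-132,155),(-24,-132,155),(-40,100,74),(-40,-100,74),(0,140,194),(-85,115,141),(-107,115,141)]:
  W=o+Rk.apply(np.array(X)/1000);a=proj('c',W);b=proj('s',W);print(X,(a-[280,170])*2,(b-[190,110])*2+[400,0])
E
```

```text
[ 489.49 -242.06  103.08] [ 4.  -9.7]
[[1.0317849450788117, -2.8945323217720897], [-0.4021128415831754, 6.9164445881892505], [-1.3389788089168064, -0.9842754790236086], [-5.558218749658749, 3.8754629173281216], [-5.983727126573228, 4.522993879244126], [-2.1934886845544384, 2.0378299617019024], [-1.4240367861005438, 1.3378577628022867], [-5.269226260087976, 2.000193462358368], [-4.384779786154752, 1.7087597865092334]]
(16, 0, 96) [ 511.83 -245.88  197.73]
(14, 0, 4) [ 503.53 -244.47  106.09]
(-77, 0, 71) [ 418.66 -229.95  179.28]
rack [-71.46   0.78 197.73]
rack [-79.85   1.38 106.09]
[-33.6   90.94  74.  ] [ -41.4  -100.35   74.  ] batten
(-30, 132, 155) [167.88 108.34] [558.71 179.14]
(-24, 132, 155) [173.43 106.39] [552.62 177.83]
(-30, -132, 155) [324.7  315.07] [664.31  52.16]
(-24, -132, 155) [330.94 312.4 ] [659.14  51.29]
(-40, 100, 74) [170.81 190.84] [588.45 234.21]
(-40, -100, 74) [281.19 346.06] [662.83 132.67]
(0, 140, 194) [193.84  63.49] [520.33 139.76]
(-85, 115, 141) [124.2  148.69] [623.66 194.2 ]
(-107, 115, 141) [103.15 156.26] [646.52 199.11]
```

```bash
python3 - <<'E'
from plant import robot,read_camera
import cv2
s=robot.read_state();print(s['t'],s['tool_pos'],s['orientation'],s['dq'])
for n in("scene","side","wrist"): cv2.imwrite(f"pics/{n}3.png",read_camera(n)["image"])
from h import *
for n in("scene","side","wrist"):
  a=cv2.cvtColor(cv2.imread(f"pics/{n}2.png"),6).astype(float);b=cv2.cvtColor(cv2.imread(f"pics/{n}3.png"),6).astype(float);print(n,abs(a-b).mean())
  print(cv2.phaseCorrelate(a[150:300,300:450].copy(),b[150:300,300:450].copy()))
s=robot.read_state();print(s['t'],s['tool_pos'],s['orientation'],s['force'],s['opening'])
E
```

```text
4.7 [ 0.42354102 -0.23743203  0.15716666] [2.31922037e+00 2.11749099e+00 3.52256429e-04] [-0.00048392 -0.00991393 -0.01425794 -0.00075301 -0.00451596 -0.00126867]
scene 3.4217936197916665
((0.6153226604911168, -0.9231870595280327), 0.8166173176640315)
side 1.8849186197916667
((-0.2875856858113792, -0.2872628676813491), 0.952053253603475)
wrist 5.878766276041667
((-0.7653695085506769, -0.3351751175645177), 0.9204543288292008)
4.85 [ 0.42388544 -0.23772948  0.15760396] [2.31827566e+00 2.11652283e+00 8.41958740e-04] [-0.99366637 -0.57220024 -4.95182612] 0.008621409806178261
```

```bash
cat > fit.py <<'E'
from h import *
from scipy.optimize import least_squares
np.set_printoptions(precision=2,suppress=True)
pos,rv=np.array([.42388,-.23773,.1576]),np.array([2.31828,2.11652,.0008])
ss=lambda x,y:((x+1180)/4-.5,(y+540)/4-.5)
cc=lambda x,y:((x+1140)/4-.5,(y+960)/4-.5)
ww=lambda x,y:((x+480)/2-.5,(y+240)/2-.5)
obs=[('w',ww(748,38),(-9,75,114)),('w',(314,201),(-81.5,44,70.4)),('s',ss(14,97),(20,75,114)),('s',ss(78,317),(0,90,0)),('s',ss(97,318),(-9,90,0)),
('c',cc(404,403),(-9,-90,0)),('c',cc(420,400),(0,-90,0)),('c',cc(438,203),(-9,-75,114)),('c',cc(500,186),(20,-75,114))]
N={'c':'scene','s':'side','w':'wrist'}
def track(n,u):
    a=cv2.imread(f"pics/{N[n]}2.png",0);b=cv2.imread(f"pics/{N[n]}3.png",0)
    q,st,_=cv2.calcOpticalFlowPyrLK(a,b,np.float32([[u]]),None,winSize=(15,15));return q[0,0]
obs=[(n,track(n,u),X) for n,u,X in obs]
def mk(p):return Ro.from_euler('z',p[4]).as_matrix()@Ro.from_euler('y',p[3]).as_matrix()
def f(p):
    R=mk(p);r=[]
    for n,u,X in obs:
        W=p[:3]+R@np.array(X)/1000
        r+=list(((wproj(pos,rv,W) if n=='w' else proj(n,W))-u))
    return np.array(r+[300*(p[4]+.091)])
p=least_squares(f,[.5,-.24,.1,.14,-.09],loss='soft_l1').x
R=mk(p)
print(p[:3]*1000,np.degrees(p[3:]));print(f(p)[:-1].reshape(-1,2))
Rk=Ro.from_euler('z',-5.6,degrees=True);o=np.array([.556,-.251,0])-Rk.apply([-.027,0,0])
for X in[(16,0,96),(14,0,4),(-77,0,71)]:print('world',p[:3]*1000+R@np.array(X),'rack',Rk.inv().apply(p[:3]+R@np.array(X)/1000-o)*1000)
E
python3 fit.py
```

```text
[ 489.44 -244.24  107.53] [ 8.38 -5.86]
[[ 0.05 -1.18]
 [-1.95 24.1 ]
 [-2.68 -0.54]
 [-2.    2.2 ]
 [-1.63  2.35]
 [ 0.04  0.72]
 [ 1.19  0.27]
 [ 1.21  0.76]
 [ 4.15 -0.21]]
world [ 519.11 -247.28  200.17] rack [-64.08   0.1  200.17]
world [ 503.8  -245.71  109.45] rack [-79.46   0.17 109.45]
world [ 423.96 -237.53  188.99] rack [-159.73    0.53  188.99]
```

```bash
python3 -m inch '[0,0,-15,0,0, 0,0,-30,0,0, 0,0,-40,0,0, 0,0,-40,0,0, 10,-1,-40,0,0, 20,-2,-40,0,0, 27,-3,-40,0,0, 33,-3,-40,0,0, 33,-3,-40,0,0, 33,-3,-40,0,0]' 20; python3 -m inch '[0,0,0,0,0, 0,0,0,0,0, 0,0,0,0,0, 3,0,0,0,0, 3,0,0,0,0, 3,0,0,0,0]'; python3 -m inch '[3,0,0,0,0, 3,0,0,0,0, 3,0,0,0,0, 5,-1,0,0,0, 5,-1,0,0,0, 5,-1,0,0,0]' 14
```

```text
t: 5.68
tool_pos: [0.4562, -0.2403, 0.1163]
orientation: [-2.32, -2.118, 0.0]
force: [-0.7, -0.3, -5.3]
opening: 0.0089
gripper_force: 20.0
t: 6.18
tool_pos: [0.4591, -0.2404, 0.1161]
orientation: [2.32, 2.118, 0.0]
force: [0.3, -0.6, -5.0]
opening: 0.0089
gripper_force: 20.0
t: 6.68
tool_pos: [0.4634, -0.241, 0.1157]
orientation: [-2.319, -2.117, 0.001]
force: [-4.9, 2.1, -3.2]
opening: 0.0092
gripper_force: 14.1
```

```bash
python3 -m inch '[0,0,0,0,0, 2,0,0,0,0, 3,0,0,0,0, 4,0,0,0,0, 4,0,0,0,0, 4,0,0,0,0]' 10; python3 -m inch '[0,0,0,0,0, 0,0,-2,0,0, 0,0,-4,0,0, 0,0,-5,0,0, 0,0,-5,0,0, 0,0,-5,0,0]'
```

```text
t: 7.18
tool_pos: [0.4681, -0.2416, 0.1163]
orientation: [2.32, 2.117, -0.0]
force: [-4.1, 0.5, -1.8]
opening: 0.0117
gripper_force: 10.1
t: 7.68
tool_pos: [0.4681, -0.2414, 0.1109]
orientation: [2.32, 2.118, 0.0]
force: [-3.4, 0.9, -3.3]
opening: 0.0116
gripper_force: 10.1
```

```bash
python3 -m inch '[0,0,-2,0,0, 0,0,-4,0,0, 0,0,-4,0,0, 0,0,-4,0,0]' ; python3 -m inch '[0,0,-2,0,0, 0,0,-4,0,0, 0,0,-4,0,0, 0,0,-4,0,0]' ; python3 - <<'E'
from plant import robot,read_camera
import cv2,numpy as np
a=read_camera("scene")["image"][150:400,290:490];b=read_camera("side")["image"][40:290,200:400]
o=np.hstack([cv2.resize(i,None,fx=2,fy=2,interpolation=2) for i in(a,b)])
cv2.imwrite("pics/hook.png",np.clip(o*1.4,0,255).astype(np.uint8))
E
```

```text
t: 8.02
tool_pos: [0.4684, -0.2413, 0.1067]
orientation: [2.32, 2.118, 0.001]
force: [-0.2, -0.2, -6.0]
opening: 0.0111
gripper_force: 10.0
t: 8.35
tool_pos: [0.4682, -0.2413, 0.1029]
orientation: [2.32, 2.118, 0.0]
force: [0.2, 0.3, -4.8]
opening: 0.0103
gripper_force: 9.8
```

View pics/hook.png

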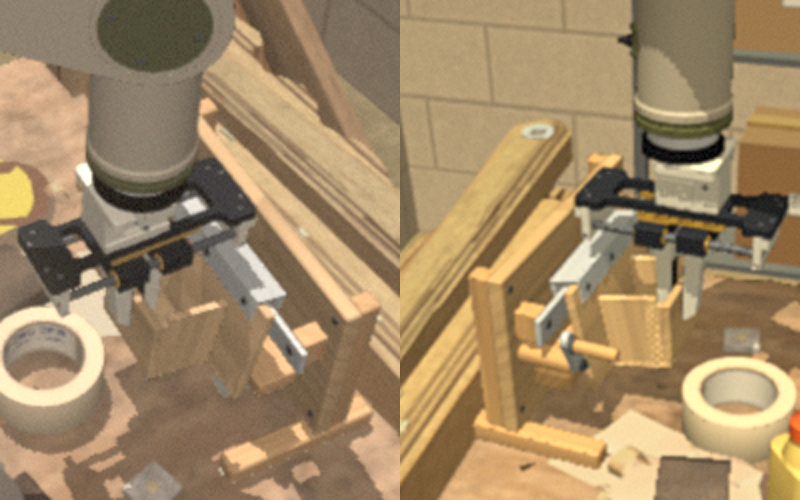

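The lip is over the rail, with the hook plate lined up behind it at scene-crop (270,290), and the foot hangs in front of the batten. I'll lower until it seats.

```bash
python3 -m inch '[0,0,-2,0,0, 0,0,-3,0,0, 0,0,-3,0,0, 0,0,-3,0,0]' ; python3 -m inch '[0,0,-2,0,0, 0,0,-3,0,0, 0,0,-3,0,0, 0,0,-3,0,0]'
```

```text
t: 8.78
tool_pos: [0.4679, -0.2412, 0.0999]
orientation: [-2.32, -2.118, 0.0]
force: [0.3, 0.1, -4.9]
opening: 0.01
gripper_force: 9.8
t: 9.12
tool_pos: [0.468, -0.2413, 0.097]
orientation: [-2.32, -2.118, 0.0]
force: [-0.4, -0.5, -4.9]
opening: 0.0093
gripper_force: 9.9
```

```bash
python3 -m inch '[0,0,-2,0,0, 0,0,-3,0,0, 0,0,-3,0,0, 0,0,-3,0,0]' ; python3 -m inch '[0,0,-2,0,0, 0,0,-3,0,0, 0,0,-3,0,0, 0,0,-3,0,0]'
```

```text
t: 9.45
tool_pos: [0.4687, -0.2416, 0.0949]
orientation: [2.319, 2.117, 0.001]
force: [0.2, 1.1, 1.7]
opening: 0.0088
gripper_force: 10.0
t: 9.78
tool_pos: [0.4699, -0.2418, 0.0924]
orientation: [2.318, 2.115, 0.003]
force: [4.1, 1.0, 4.6]
opening: 0.0096
gripper_force: 10.1
```

```bash
python3 -m inch '[0,0,3,0,0, -2,0,3,0,0, -4,0,3,0,0, -5,1,3,0,0, -5,1,3,0,0]' 12; python3 -m inch '[0,0,0,0,12, 0,0,0,0,14, 0,0,0,0,16, 0,0,0,0,20, 0,0,0,0,25, 0,0,0,0,35, 0,0,0,0,45, 0,0,0,0,45, 0,0,0,0,45, 0,0,0,0,45]'
```

```text
t: 10.2
tool_pos: [0.4643, -0.2412, 0.0953]
orientation: [2.318, 2.115, 0.002]
force: [5.7, -0.6, 2.4]
opening: 0.0092
gripper_force: 12.0
t: 11.03
tool_pos: [0.4629, -0.2403, 0.094]
orientation: [-2.32, -2.118, 0.0]
force: [0.5, -0.0, -0.8]
opening: 0.042
gripper_force: 0.0
```

```bash
python3 -m inch '[0,0,15,0,45, 0,0,45,0,45, 0,0,85,0,45, 0,0,110,0,45, -30,40,120,0,45, -60,80,130,0,45, -90,120,130,0,45, -90,150,130,0,45, -90,150,130,0,45, -90,150,130,0,45]'; python3 - <<'E'
from plant import robot,read_camera
from h import *
s=robot.read_state();print(s['tool_pos'],s['orientation'])
im={'c':read_camera("scene")["image"],'s':read_camera("side")["image"]}
for n in im: cv2.imwrite(f"pics/{n}_hung.png",im[n])
Rk=Ro.from_euler('z',-5.6,degrees=True);o=np.array([.556,-.251,0])-Rk.apply([-.027,0,0])
X=[(-49,75,159),(-20,75,159),(-49,-75,159),(-20,-75,159),(-49,90,45),(-49,-90,45),(-49,90,155),(-121.5,44,115.4),(-121.5,-44,115.4)]
out=[]
for n,x0,y0 in(('c',310,170),('s',230,80)):
    i=cv2.resize(np.clip(im[n][y0:y0+200,x0:x0+133]*1.4,0,255).astype(np.uint8),(399,600),interpolation=2)
    for x in X+[(-107,115,141),(-63,115,141)]:
        v=(proj(n,o+Rk.apply(np.array(x)/1000))-[x0,y0])*3+1.5
        cv2.circle(i,(int(v[0]),int(v[1])),2,(0,0,255),-1)
    out.append(i)
cv2.imwrite("pics/hung.png",np.hstack(out))
E
```

```text
t: 11.87
tool_pos: [0.3726, -0.0882, 0.2246]
orientation: [2.317, 2.12, 0.002]
force: [0.1, -0.2, 0.2]
opening: 0.0419
gripper_force: 0.0
[ 0.37261645 -0.0882387   0.22456983] [2.31654700e+00 2.12033267e+00 1.94368619e-03]
```

View pics/hung.png

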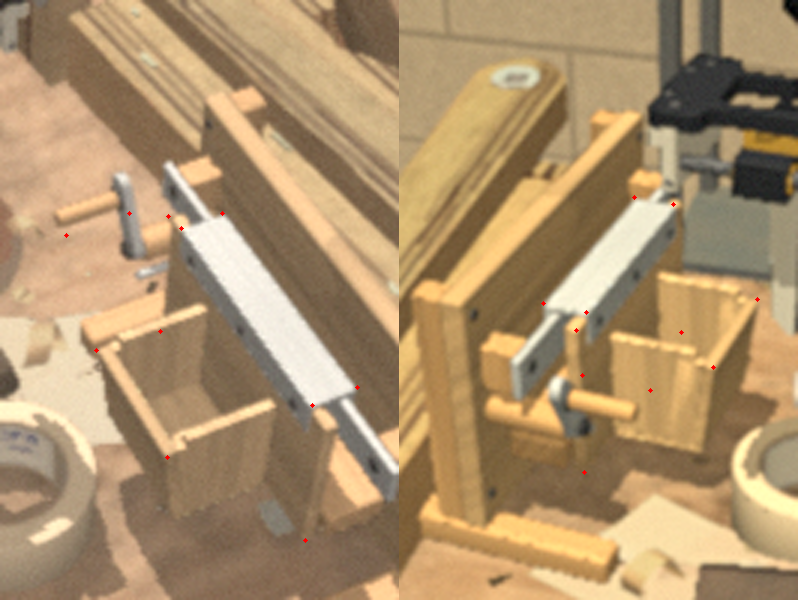

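The overlay shows the caddy hung flat and centred. The hook corners fall within 1–2 px of the prediction, and the front wall and panel bottom also agree. The keeper's knob tip is at scene-crop (58,217) and side-crop (633,410), so it leans slightly past upright.

```bash
python3 - <<'E'
from h import *
np.set_printoptions(precision=1,suppress=True)
Rk=Ro.from_euler('z',-5.6,degrees=True);o=np.array([.556,-.251,0])-Rk.apply([-.027,0,0])
for a,b in[((58,217),(634,410)),((117,200),(572,395))]:
    X=tri((310+a[0]/3,170+a[1]/3),(230+(b[0]-399)/3,80+b[1]/3));r=Rk.inv().apply(X-o)*1000
    print(X*1000,r,np.degrees(np.arctan2(r[2]-105,115-r[1])))
T=np.array([.3726,-.0882,.2246])
for ang in(1.57,1.7,1.8,1.9,2.0,2.1):
    W=o+Rk.apply([-.092,.115-.036*np.cos(ang),.105+.036*np.sin(ang)])
    tip=o+Rk.apply([-.107,.115-.036*np.cos(ang),.105+.036*np.sin(ang)])
    print(ang,W*1000,(W-T)*1000,(proj('c',tip)-[310,170])*3,(proj('s',tip)-[230,80])*3+[399,0])
for ang in(1.9,1.5,1.2,.9,.6,.3,0):print(ang,(o+Rk.apply([-.092,.115-.036*np.cos(ang),.105+.036*np.sin(ang)]))*1000)
E
```

```text
[ 492.7 -111.3  137.4] [-103.6  132.9  137.4] 118.90685924733859
[ 533.  -117.7  136.5] [-62.9 130.5 136.5] 116.13829668473012
1.57 [ 502.5 -130.2  141. ] [129.9 -42.  -83.6] [ 64.7 234.4] [648.8 388.6]
1.7 [ 503.  -125.6  140.7] [130.4 -37.4 -83.9] [ 61.4 229.8] [645.9 393.3]
1.8 [ 503.3 -122.1  140.1] [130.7 -33.9 -84.5] [ 58.9 226.8] [643.7 397.4]
1.9 [ 503.7 -118.6  139.1] [131.1 -30.4 -85.5] [ 56.4 224.2] [641.5 402. ]
2.0 [ 504.  -115.3  137.7] [131.4 -27.1 -86.9] [ 54.1 222.2] [639.4 406.9]
2.1 [ 504.3 -112.1  136.1] [131.7 -23.9 -88.5] [ 51.8 220.7] [637.5 412.2]
1.9 [ 503.7 -118.6  139.1]
1.5 [ 502.3 -132.7  140.9]
1.2 [ 501.3 -143.2  138.6]
0.9 [ 500.3 -152.5  133.2]
0.6 [ 499.6 -159.8  125.3]
0.3 [ 499.2 -164.4  115.6]
0 [ 499. -166.  105.]
```

```bash
python3 -m inch '[20,-5,0,7,36, 40,-10,0,14,36, 60,-15,0,21,36, 80,-20,0,28,36, 100,-25,0,35,36, 120,-25,0,42,36, 131,-25,0,49,36, 131,-25,0,56,36, 131,-25,0,63,36, 131,-25,0,70,36]'; python3 -m inch '[0,0,0,7,36, 0,0,0,14,36, 0,0,0,20,36, 0,0,0,20,36, 0,0,0,20,36, 0,0,0,20,36, 0,0,0,20,36]'; python3 - <<'E'
from plant import robot,read_camera
from h import *
np.set_printoptions(precision=1,suppress=True)
s=robot.read_state();pos,rv=s['tool_pos'],s['orientation'];print(pos*1000,rv)
im=read_camera("wrist")["image"];cv2.imwrite("pics/wknob.png",im)
Rk=Ro.from_euler('z',-5.6,degrees=True);o=np.array([.556,-.251,0])-Rk.apply([-.027,0,0])
for a in(1.9,2.0,2.1,2.2):print(a,*[wproj(pos,rv,o+Rk.apply([x,.115-.036*np.cos(a),.105+.036*np.sin(a)])) for x in(-.107,-.085,-.063)])
E
```

```text
t: 12.8
tool_pos: [0.5045, -0.117, 0.2229]
orientation: [-0.678, -3.066, 0.0]
force: [-0.5, -0.2, -0.6]
opening: 0.0334
gripper_force: 0.0
t: 13.38
tool_pos: [0.5041, -0.1158, 0.2238]
orientation: [-0.148, -3.138, -0.0]
force: [0.7, 0.1, -0.3]
opening: 0.0337
gripper_force: 0.0
[ 504.1 -115.8  223.8] [-0.1 -3.1 -0. ]
1.9 [319.7 230.7] [319.6 261.9] [319.6 291.8]
2.0 [324.6 230.3] [324.5 261.3] [324.4 291.1]
2.1 [329.3 229.7] [329.1 260.6] [328.9 290.2]
2.2 [333.7 229.1] [333.4 259.8] [333.  289.2]
```

```bash
python3 - <<'E'
import cv2
im=cv2.imread("pics/wknob.png")
for r in(236,250,265):print(r,[tuple(int(v) for v in im[r,c]) for c in range(290,366,4)])
E
```

```text
236 [(147, 179, 196), (149, 180, 195), (149, 179, 195), (156, 184, 197), (70, 99, 120), (76, 107, 131), (82, 135, 173), (113, 187, 227), (58, 88, 110), (78, 120, 152), (78, 119, 148), (73, 113, 145), (43, 74, 96), (149, 181, 197), (145, 180, 194), (150, 181, 194), (108, 155, 197), (111, 157, 196), (115, 164, 201)]
250 [(105, 149, 183), (109, 151, 186), (124, 152, 168), (152, 180, 198), (152, 181, 197), (145, 174, 189), (83, 135, 173), (113, 186, 227), (60, 90, 113), (76, 120, 151), (77, 122, 159), (74, 116, 148), (42, 69, 91), (147, 178, 195), (150, 183, 198), (102, 144, 186), (114, 160, 199), (109, 156, 196), (108, 155, 191)]
265 [(104, 145, 177), (104, 146, 180), (101, 143, 175), (109, 156, 190), (74, 102, 124), (76, 107, 131), (83, 136, 172), (113, 183, 227), (61, 92, 117), (72, 117, 153), (80, 124, 158), (77, 117, 147), (68, 111, 147), (154, 183, 199), (101, 146, 186), (95, 141, 179), (111, 159, 196), (110, 159, 199), (112, 159, 199)]
```

```bash
python3 -m inch '[0,1,-40,0,36, 0,1,-80,0,36, 0,1,-102,0,36, 0,1,-102,0,36, 0,1,-102,0,36, 0,1,-102,0,0, 0,1,-102,0,0, 0,1,-102,0,0, 0,1,-102,0,0, 0,1,-102,0,0]' 6; python3 -m inch '[0,0,0,0,0, 0,0,0,0,0]'
```

```text
t: 14.27
tool_pos: [0.5054, -0.1143, 0.1239]
orientation: [0.143, 3.135, -0.0]
force: [-0.3, 2.4, 6.5]
opening: 0.0117
gripper_force: 6.0
t: 14.43
tool_pos: [0.5054, -0.1143, 0.1239]
orientation: [0.143, 3.135, -0.0]
force: [0.4, 2.3, 7.0]
opening: 0.0116
gripper_force: 6.0
```

```bash
python3 -m inch '[0,-4,3,0,0, -1,-10,4,0,0, -2,-18,4,0,0, -2,-23,3,0,0, -3,-29,1,0,0, -3,-34,-1,0,0, -4,-38,-4,0,0, -4,-42,-8,0,0, -4,-45,-12,0,0, -4,-45,-12,0,0]' 8; python3 -m inch '[0,-3,-5,0,0, 0,-5,-10,0,0, 0,-6,-15,0,0, 0,-7,-20,0,0, 0,-7,-21,0,0, 0,-7,-21,0,0]'
```

```text
t: 15.27
tool_pos: [0.4993, -0.1599, 0.1086]
orientation: [-0.144, -3.137, 0.0]
force: [1.2, 1.3, -3.2]
opening: 0.0115
gripper_force: 8.0
t: 15.77
tool_pos: [0.5, -0.1646, 0.0888]
orientation: [-0.142, -3.138, -0.004]
force: [-0.7, 10.0, 3.6]
opening: 0.0116
gripper_force: 8.0
```

```bash
python3 -m inch '[0,2,0,0,0, 0,2,-2,0,0, 0,2,-3,0,0, 0,2,-3,0,0]'; python3 - <<'E'
from plant import robot,read_camera
from h import *
np.set_printoptions(precision=1,suppress=True)
im=read_camera("side")["image"];cv2.imwrite("pics/side_k.png",im)
im=read_camera("scene")["image"];cv2.imwrite("pics/scene_k.png",im)
E
```

```text
t: 16.1
tool_pos: [0.5006, -0.1645, 0.0869]
orientation: [0.143, 3.137, -0.001]
force: [-2.3, 3.0, 7.6]
opening: 0.0117
gripper_force: 8.0
```

```bash
python3 -m inch '[0,0,-2,0,0, 0,0,-3,0,0, 0,0,-3,0,0]'; python3 -m inch '[0,0,2,0,0, 0,0,4,0,10, 0,0,4,0,16, 0,0,4,0,22, 0,0,4,0,22, 0,0,4,0,22, 0,0,15,0,22, 0,0,40,0,22, 0,0,75,0,22, 0,0,110,0,22]';  python3 -m inch '[-40,20,10,0,22, -80,60,30,0,22, -110,100,40,0,22, -110,140,40,0,22, -110,170,40,0,22, -110,170,40,0,22, -110,170,40,0,22, -110,170,40,0,22]'; python3 - <<'E'
from plant import robot,read_camera
from h import *
np.set_printoptions(precision=1,suppress=True)
for n in('scene','side'):
    cv2.imwrite(f"pics/{n}_e.png",read_camera(n)["image"])
Rk=Ro.from_euler('z',-5.6,degrees=True);o=np.array([.556,-.251,0])-Rk.apply([-.027,0,0])
# knob/keeper evidence: changed pixels vs hung image, near the keeper
for n,m in(('c','scene'),('s','side')):
    a=cv2.imread(f"pics/{n}_hung.png").astype(int);b=cv2.imread(f"pics/{m}_e.png").astype(int)
    d=(abs(a-b).max(2)>45).astype(np.uint8);k=proj(n,o+Rk.apply([-.085,.1,.12])).astype(int)
    x0,y0=k-[28,28];w=d[y0:y0+56,x0:x0+56];nn,l,st,c=cv2.connectedComponentsWithStats(w)
    print(n,[(tuple(st[i]+[x0,y0,0,0,0])) for i in range(1,nn) if st[i,4]>15])
    for ang in(0,.2,.4,2.03):print(ang,*[proj(n,o+Rk.apply([x,.115-.036*np.cos(ang),.105+.036*np.sin(ang)])) for x in(-.107,-.063)])
    t=[]
    for x in[(-49,75,159),(-49,-75,159),(-49,-90,45),(-121.5,-44,115.4)]:
        v=proj(n,o+Rk.apply(np.array(x)/1000)).astype(np.float32);q,s,_=cv2.calcOpticalFlowPyrLK(cv2.imread(f"pics/{n}_hung.png",0),cv2.imread(f"pics/{m}_e.png",0),v[None,None],None,winSize=(15,15));t.append(q[0,0]-v)
    print('caddy shift',t)
E
```

```text
t: 16.45
tool_pos: [0.5012, -0.1646, 0.0843]
orientation: [0.143, 3.136, -0.001]
force: [-1.0, 4.4, 8.7]
opening: 0.0114
gripper_force: 8.0
t: 17.28
tool_pos: [0.499, -0.1641, 0.194]
orientation: [-0.143, -3.136, -0.001]
force: [1.8, -0.2, 0.2]
opening: 0.0208
gripper_force: 0.0
t: 17.95
tool_pos: [0.3902, 0.0059, 0.2339]
orientation: [0.14, 3.137, -0.001]
force: [0.2, -0.7, -0.1]
opening: 0.0208
gripper_force: 0.0
c [(np.int64(332), np.int64(229), np.int64(37), np.int64(41), np.int64(201))]
0 [340. 274.] [360.8 266.2]
0.2 [339.9 271.2] [360.8 263.4]
0.4 [339.5 268. ] [360.4 260.2]
2.03 [327.8 243.9] [348.5 236.5]
caddy shift [array([ 0., -0.], dtype=float32), array([-0. , -0.1], dtype=float32), array([ 0.1, -0.1], dtype=float32), array([ 0. , -0.1], dtype=float32)]
s [(np.int64(307), np.int64(188), np.int64(5), np.int64(4), np.int64(16)), (np.int64(280), np.int64(203), np.int64(39), np.int64(21), np.int64(324))]
0 [320.6 215.1] [299.  210.4]
0.2 [320.5 212.1] [298.7 207.4]
0.4 [320.1 209.7] [298.2 205. ]
2.03 [309.9 216.2] [287.  211.1]
caddy shift [array([-0. ,  0.1], dtype=float32), array([ 0.3, -0.2], dtype=float32), array([-15.2,  15.4], dtype=float32), array([-8.6, 10.6], dtype=float32)]
```

```bash
python3 - <<'E'
from h import *
Rk=Ro.from_euler('z',-5.6,degrees=True);o=np.array([.556,-.251,0])-Rk.apply([-.027,0,0])
P=lambda n,x,a,dy=0,dz=0:proj(n,o+Rk.apply([x,.115-.036*np.cos(a)+dy,.105+.036*np.sin(a)+dz]))
for n,m,cols in(('c','scene',(345,350,355)),('s','side',(304,309,314))):
    a=cv2.imread(f"pics/{n}_hung.png",0);b=cv2.imread(f"pics/{m}_e.png",0)
    u,v=P(n,-.107,0),P(n,-.063,0)
    for c in cols:
        r=u[1]+(c-u[0])*(v[1]-u[1])/(v[0]-u[0]);r0=int(r)-14
        print(n,c,'pred axis row %.1f'%r,'from',r0,'\n',b[r0:r0+28,c].tolist(),'\n',a[r0:r0+28,c].tolist())
E
```

```text
c 345 pred axis row 272.1 from 258 
 [136, 131, 127, 128, 127, 136, 131, 139, 137, 143, 158, 158, 143, 118, 102, 100, 126, 150, 155, 158, 159, 159, 158, 154, 127, 103, 98, 125] 
 [137, 131, 132, 127, 133, 135, 138, 135, 136, 139, 140, 139, 137, 135, 134, 141, 158, 154, 158, 162, 165, 161, 159, 149, 126, 102, 101, 131]
c 350 pred axis row 270.2 from 256 
 [135, 134, 127, 129, 126, 130, 134, 138, 135, 141, 161, 164, 150, 125, 104, 96, 114, 147, 153, 157, 161, 158, 156, 154, 149, 165, 151, 115] 
 [137, 136, 132, 128, 131, 130, 138, 137, 140, 136, 138, 139, 140, 134, 130, 135, 155, 156, 158, 160, 161, 160, 159, 153, 149, 171, 155, 113]
c 355 pred axis row 268.3 from 254 
 [94, 83, 81, 83, 100, 118, 120, 111, 119, 135, 151, 162, 156, 135, 111, 100, 117, 150, 154, 154, 160, 158, 157, 155, 143, 150, 166, 155] 
 [99, 92, 101, 127, 132, 134, 130, 116, 122, 134, 137, 141, 142, 135, 134, 136, 151, 154, 154, 156, 158, 160, 159, 155, 144, 152, 167, 157]
s 304 pred axis row 211.4 from 197 
 [124, 124, 123, 122, 124, 123, 123, 123, 123, 123, 122, 137, 161, 175, 171, 155, 129, 106, 106, 120, 122, 116, 109, 104, 95, 94, 100, 103] 
 [121, 122, 122, 121, 124, 122, 122, 122, 123, 121, 122, 119, 121, 119, 118, 119, 135, 160, 167, 162, 146, 126, 104, 98, 115, 124, 129, 124]
s 309 pred axis row 212.5 from 198 
 [122, 122, 123, 122, 123, 123, 123, 123, 122, 123, 124, 131, 155, 176, 175, 160, 135, 108, 101, 119, 122, 122, 124, 123, 122, 114, 109, 118] 
 [120, 121, 121, 122, 122, 121, 120, 120, 120, 123, 122, 120, 120, 119, 118, 120, 112, 106, 97, 92, 95, 102, 112, 119, 119, 115, 115, 123]
s 314 pred axis row 213.6 from 199 
 [111, 110, 112, 111, 112, 113, 111, 113, 113, 113, 110, 121, 151, 174, 179, 163, 143, 115, 98, 110, 114, 113, 111, 113, 113, 118, 128, 123] 
 [111, 111, 110, 109, 113, 111, 110, 110, 111, 111, 111, 110, 111, 113, 111, 112, 110, 111, 110, 112, 111, 111, 110, 111, 112, 113, 120, 119]
```

The caddy has not moved. The knob axis is within 1 px of closed (a≈0–0.07), but the release may have lifted it slightly. I'll press it onto its stop from above.

```bash
python3 -m inch '[35,-40,0,0,0, 70,-80,0,0,0, 100,-120,0,0,0, 109,-150,0,0,0, 109,-172,0,0,0, 109,-172,-35,0,0, 109,-172,-70,0,0, 109,-172,-104,0,0, 109,-172,-104,0,0, 109,-172,-104,0,0]'; python3 -m inch '[0,0,-5,0,0, 0,0,-10,0,0, 0,0,-14,0,0, 0,0,-17,0,0, 0,0,-17,0,0, 0,0,-17,0,0]'; python3 -m inch '[0,0,-1,0,0, 0,0,-2,0,0, 0,0,-3,0,0, 0,0,-3,0,0]'
```

```text
t: 18.88
tool_pos: [0.4969, -0.1669, 0.127]
orientation: [-0.146, -3.133, -0.003]
force: [0.1, -0.3, -0.3]
opening: 0.0003
gripper_force: 0.0
t: 19.38
tool_pos: [0.4993, -0.1663, 0.1125]
orientation: [0.143, 3.138, -0.0]
force: [-0.1, 0.7, 0.3]
opening: 0.0005
gripper_force: 0.0
t: 19.72
tool_pos: [0.4995, -0.1666, 0.1108]
orientation: [0.143, 3.137, -0.001]
force: [-5.1, 1.5, 11.7]
opening: 0.0004
gripper_force: 5.8
```

```bash
python3 -m inch '[0,0,10,0,0, 0,0,40,0,0, 0,0,80,0,0, 0,0,115,0,0, -40,20,120,0,0, -70,50,120,0,0, -90,80,120,0,0, -90,80,120,0,0, -90,80,120,0,0]'; python3 -c "
from plant import job,read_camera,robot
import cv2
from h import *
for n,m in(('c','scene'),('s','side')):
    a=cv2.imread(f'pics/{m}_e.png',0);b=cv2.cvtColor(read_camera(m)['image'],6);print(m,cv2.phaseCorrelate(*[np.float64(i[200:300,330:430] if n=='c' else i[150:230,270:330]) for i in(a,b)]))
print(job.close_job())"
```

```text
t: 20.47
tool_pos: [0.4086, -0.0853, 0.2297]
orientation: [0.14, 3.137, -0.001]
force: [0.2, -0.5, 0.4]
opening: 0.0004
gripper_force: 0.0
scene ((-0.04766655096528183, 0.13669021808065906), 0.9868537785779185)
side ((-0.02379448497664427, 0.5850481685443825), 0.4659061427277362)
the job is handed in; nothing more can be done
None
```

The caddy is hooked on the rail, hanging flat and centred by the camera check, and the keeper is pressed down onto its stop. I saw no contact with the sanding block or tape roll, but didn't re-measure them. The job was handed in at about 20.5 s of the 54 s allowed, and no verdict came back.

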